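Flip the paint pot's tag

ROBOT

A 6-joint arm with a two-finger parallel gripper is mounted at the origin on a cart in front of the work surface, level with it; the furniture and walls round the work are solid. World frame = base frame: x ahead of the robot, y to its left, z up, the work surface at z = 0. Lengths are in mm, angles in rad, forces in N, time in s.
With the tool pointing down it reaches from about 350 to 875 mm from the base axis. Payload 4.2 kg.
Tool frame: the origin (TCP) lies between the finger pads; the fingertips stand 17 mm ahead of it and the grasp point (between the pads) lies 2 mm behind it; z points along the fingers, y is the line along which they close (so a half turn about z gives the same grasp; the last joint's range is limited). The gripper opens to 85 mm and grips with 20 to 120 N. Pads are 22 mm wide; open, the fingers measure 114 mm over their backs; the gripper's body (76 mm by 85 mm) begins 54 mm behind the grasp point. The pads swing forward as they close: fully open they stand 13 mm farther back than shut.
Start: joints at [-0.951, 0.385, 0.008, 0, -1.194, -0.259], TCP at [220.653, -584.732, 248.312] pointing down, gripper open.
Joint ranges: [-3.14, 3.14], [-1.21, 2.06], [-1.07, 1.41], [-3.16, 2.05], [-2.99, -0.16], [-3.1, 3.1]. Speed limits (rad/s): [2.79, 2.79, 3.14, 3.14, 3.14, 3.14].

INTERFACE

Orientations are given as a unit quaternion [x, y, z, w].
In Python, from bench import arm, get_image, get_calibration gives the robot as it stands (arm), with the cameras as plain functions.
- The arm moves only by the shell command python3 jog.py 'ROWS' [OPENING]. ROWS is a JSON list of rows, 1 to 10 of them, each of 6 numbers: dx, dy, dz in a scale on which 1.0 is 600 mm, then a rotation vector rx, ry, rz in shares of 2 rad (1.0 is 2 rad); each row is the pose to reach, as a shift and turn from the pose commanded when the command began, along the tool's axes at that moment; what a row does not reach only later rows make up. A row lasts 1/10 s, in which the tool goes at most 50 mm and 0.15 rad, less where a joint would pass 70% of its speed; a pose out of reach is approached as far as the arm can. OPENING is the finger opening in mm, set as the command begins (- or left out keeps the last). The fingers move at their own pace and stop on an object; the grip force is fixed at half the most. Time passes only in rows, so rows that do not move let the fingers close. It prints the time, the measured TCP pose, the force, the opening and the grip force at its end. No shift or turn number may pass 1 either way. Input that does not fit is refused with a message, and nothing moves.
- arm.read_state(): the state, without advancing time (a new reading comes with each control period).
- get_image(name): name is "side" or "top" or "wrist"; returns the picture (384x512x3 uint8, blue, green, red); there is no depth.
- get_calibration(name): a dict with "K" (3x3 intrinsics, pixels), "rvec" (rotation vector, rad) and "tvec" (3), from world to camera coordinates, as OpenCV has them. Camera axes: x right, y down, z forward; pixel columns grow to the right and rows downward; lengths in mm; the calibration is good to about 2 mm. A picture is of the moment at which its call begins: read the wrist's pose just before it. get_calibration takes no time and is no camera call; for the wrist camera it gives the pose at the moment of the call.
- arm.job_done(): hands the job in; it is judged then, once.
The state is a dict: "clock": time; "joints": joint angles; "joint_vel": joint speeds; "joint_efforts": joint torques, N m; "position": TCP position; "ee_rot": TCP orientation; "contact_force": force on the tool from outside, world axes, zero at the start; "wrist_torque": the same for the moment, N m; "gripper_width": finger opening in mm; "grasp_force": force on a finger pad.
Only numpy, scipy, OpenCV 4.12 (cv2) and the standard library are available. Lean on these libraries where they do the work, as an engineer would, in place of code of your own. Each camera call takes 0.05 s, during which the arm holds its last target. There are 200 camera calls.

TASK

Two small stands on the table each carry one thing, an open paint pot or a paint tube, and a hinged wooden tag lying with its bar face up. The pot's paint is used up: push the tag on the paint pot's stand right over its pivot with the fingertips until it lies fully flat on the other side with its ring face up. Do it gently and do not pinch or lift anything; leave the other tag, the pot, the tube and the things round about where they are.

Things in the scene. Friction and masses are not known exactly. Their poses are not given: they have to be found in the camera images.
- stand_a: stand a, fixed: plywood foot 12 thick, two aluminium posts 6 x 18 (at x +-36, up to z 72), a wooden tag pivoted between them. Origin on the table below the middle of the pivot, which runs along its x at z 62. A saddle bar (y +-10, top z 59.5) joins the posts. Foot under the pivot: y +-30. Tray on the robot's side: x -40 to -118, y +-60. Yaw -0.2 to 0.3 rad.
- stand_b: stand b, fixed: plywood foot 12 thick, two aluminium posts 6 x 18 (at x +-36, up to z 72), a wooden tag pivoted between them. Origin on the table below the middle of the pivot, which runs along its x at z 62. A saddle bar (y +-10, top z 59.5) joins the posts. Foot under the pivot: y +-30. Tray on the robot's side: x -40 to -118, y +-60. Yaw -0.2 to 0.3 rad.
- tag_a (a joint): angle of the tag on stand a, rad: 0 = lying flat toward the stand's -y (right as the robot sees it), raised bar on top; pi/2 = upright; pi = flat toward +y, raised ring on top; end stops at 0 and pi. Starts at 0 to 0.2. Stiff pivot (0.05 N m): the tag stays where it is left and needs about 1 N at its end all the way.
- tag_b (a joint): angle of the tag on stand b, rad: 0 = lying flat toward the stand's -y (right as the robot sees it), raised bar on top; pi/2 = upright; pi = flat toward +y, raised ring on top; end stops at 0 and pi. Starts at 0 to 0.2. Stiff pivot (0.05 N m): the tag stays where it is left and needs about 1 N at its end all the way.
- tag_a_tip (a point): middle of the free end of the tag on stand a, 66 from the pivot axis. Axes turn with the tag: x along the pivot, -y outward, z = bar face. Tag: plate 5 thick, 60 wide, 52 out from the pivot, then a tab 26 wide out to 66. Lying, its underside is at z 59.5, clear below beyond the saddle down to the foot and the table.
- tag_b_tip (a point): middle of the free end of the tag on stand b, 66 from the pivot axis. Axes turn with the tag: x along the pivot, -y outward, z = bar face. Tag: plate 5 thick, 60 wide, 52 out from the pivot, then a tab 26 wide out to 66. Lying, its underside is at z 59.5, clear below beyond the saddle down to the foot and the table.
- stand_a_place (a point): middle of the tray of stand a, on the tray's top (z 12), 79 from the pivot on the robot's side; the pot or the tube rests here
- stand_b_place (a point): middle of the tray of stand b, on the tray's top (z 12), 79 from the pivot on the robot's side; the pot or the tube rests here
- paint_pot: small white open paint pot, 47 in diameter, 36 high, loose, standing on the tray of one of the two stands (it decides which tag to flip). Origin: centre of its underside.
- paint_tube: paint tube lying on the tray of the other stand, 103 x 28 x 25, loose, lying roughly across the tray. Origin: centre of its underside.
- tall_bottle: paint squeeze bottle standing near the left edge of the table by the robot, 68 in diameter, 207 high, loose. Origin: centre of its underside.
- short_bottle: wide-capped paint bottle standing beside it, 66 in diameter, 162 high, loose. Origin: centre of its underside.
- eraser: eraser lying between the stands, 23 x 45 x 14, loose. Origin: centre of its underside.

How it is judged:
By the outcome, as a careful person would: the job done as asked, in the order asked, and still so for the second after the job is handed in, with the robot touching nothing.
It also fails if it takes over 48 s, if anything falls off the work surface, if the arm or the gripper's body presses on something with over 40 N, if the wrist force passes 120 N, or if a joint passes its speed limit or range.

## Working session

There is one attempt and no reset: what is moved stays moved. The work goes in short steps, Python scripts to look and compute and a shell command to move; the robot and the scene stay as the last step left them, time stands still between calls to the robot, and variables do not carry over. Pictures are saved under pics/ and viewed, at most 10 in all, crops included, and the job is handed in when it is done.

```bash
ls; mkdir -p pics; python3 - <<'E'
from bench import arm, get_image, get_calibration
import cv2
for n in("top","side"):
    cv2.imwrite(f"pics/{n}0.png",get_image(n))
s=arm.read_state();print(s)
E
```

```text
bench.py
jog.py
pics
{'clock': 0.1, 'joints': array([-9.51382317e-01,  3.85494379e-01,  6.74049642e-03, -4.51481735e-04,
       -1.19398489e+00, -2.58615837e-01]), 'joint_vel': array([-0.0010346 , -0.00026721,  0.00294264, -0.00053005,  0.00015319,
        0.00062233]), 'joint_efforts': array([-5.08211269e-04, -3.93319273e+01,  1.88928580e+01,  4.19790164e+00,
       -2.58583525e-03,  4.83970283e-06]), 'position': array([ 220.49324579, -584.28582495,  247.3109921 ]), 'ee_rot': array([-1.79340193e-01,  9.83786617e-01,  9.68307182e-04, -2.22890898e-04]), 'contact_force': array([ 0.08504211,  0.20442861, -0.63365093]), 'wrist_torque': array([0.02435974, 0.00090284, 0.01600765]), 'grasp_force': 0.0, 'gripper_width': 85.36285186063655}
```

View pics/top0.png

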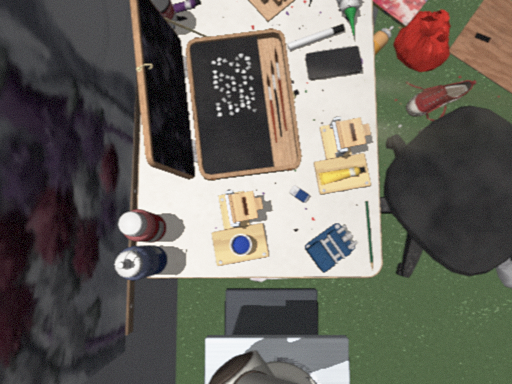

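View pics/side0.png

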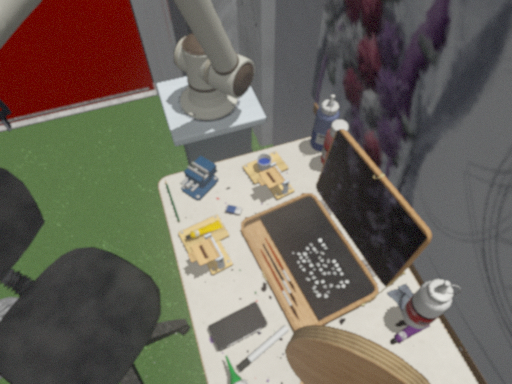

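The top view shows the pot (blue inside) on the stand at about (241,243), with its tag at (245,207) lying to the right. The tube's stand is at (345,160) and the bottles are at (140,225) and (140,262). Next I zoom in on the pot's stand and set up the ray helper.

```bash
cat > h.py <<'E'
import numpy as np, cv2
from bench import arm, get_image, get_calibration
from scipy.spatial.transform import Rotation as R
def ray(n,uv,z,c=None):
    c=c or get_calibration(n); r=R.from_rotvec(np.ravel(c["rvec"])).as_matrix()
    K=np.array(c["K"]); d=r.T@np.linalg.inv(K)@np.array([uv[0],uv[1],1.]); o=-r.T@np.ravel(c["tvec"])
    return o+d*(z-o[2])/d[2]
def proj(n,p):
    c=get_calibration(n)
    return cv2.projectPoints(np.array(p,float).reshape(-1,3),np.ravel(c["rvec"]).astype(float),np.ravel(c["tvec"]).astype(float),np.array(c["K"]),None)[0].reshape(-1,2)
E
python3 - <<'E'
from h import *
a=cv2.imread("pics/top0.png")[180:280,200:300]; b=cv2.imread("pics/side0.png")[140:210,235:305]
a=cv2.resize(a,(400,400),interpolation=cv2.INTER_CUBIC);b=cv2.resize(b,(400,400),interpolation=cv2.INTER_CUBIC)
cv2.imwrite("pics/z.png",np.hstack([a,b]))
for uv,z in(((241,243),40),((245,207),64),((140,225),160),((140,262),200),((345,173),30),((215,229),12),((264,224),12)):print(uv,ray("top",uv,z).round())
for n in("top","side"):
    c=get_calibration(n);print(n,ray(n,(0,0),0).round(), (-R.from_rotvec(np.ravel(c["rvec"])).as_matrix().T@np.ravel(c["tvec"])).round())
E
```

```text
(241, 243) [360.  76.  40.]
(245, 207) [437.  67.  64.]
(140, 225) [397. 263. 160.]
(140, 262) [330. 249. 200.]
(345, 173) [ 516. -157.   30.]
(215, 229) [391. 137.  12.]
(264, 224) [402.  26.  12.]
top [956. 675.   0.] [377.  28. 942.]
side [-936. -712.   -0.] [1065. -174.  965.]
```

View pics/z.png

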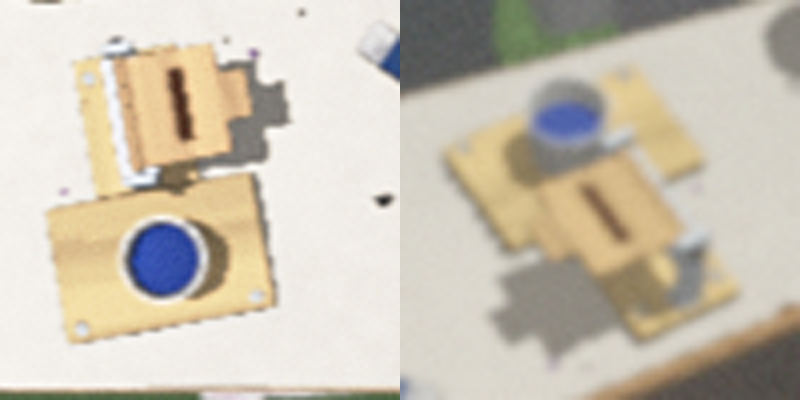

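The zoom shows the pot stand's tray corners at zoom (48,210), (255,172), (275,303) and (70,342). The posts are at (118,45) and (145,178), and the tag lies to the right with its tab end at about (250,92).

```bash
python3 - <<'E'
from h import *
f=lambda u,v,z:ray("top",(200+(u-1.5)/4,180+(v-1.5)/4),z)
c=[f(*p,12) for p in((48,210),(255,172),(275,303),(70,342))]
print(np.round(c)); m=np.mean(c,0)
e=(c[0]-c[1])+(c[3]-c[2]); yaw1=np.arctan2(-e[0],e[1]); e=(c[0]-c[3])+(c[1]-c[2]); yaw2=np.arctan2(e[1],e[0]); print(yaw1,yaw2)
p=[f(118,45,72),f(145,178,72)];d=p[0]-p[1];print(np.round(p),np.linalg.norm(d),np.arctan2(d[1],d[0]))
yaw=(yaw1+yaw2)/2; x=np.array([np.cos(yaw),np.sin(yaw)]);y=np.array([-x[1],x[0]])
o=m[:2]+79*x;print("origin from tray",o,"from posts",np.mean(p,0)[:2])
for q in((250,92),(217,45),(235,153)):
    w=f(*q,66)[:2]-o; print("tip",w@x,w@y)
E
```

```text
[[384. 145.  12.]
 [405.  27.  12.]
 [332.  16.  12.]
 [311. 131.  12.]]
0.18003946897251089 0.16228022715517132
[[472. 100.  72.]
 [400.  86.  72.]] 72.59781446805817 0.20457251988427858
origin from tray [435.80147268  93.26969184] from posts [435.99771535  92.99620196]
tip -0.2990473716077294 -64.45076202964935
tip 27.833977600216755 -51.342928451871586
tip -31.133595657640313 -50.84328885204032
```

```bash
cat >> h.py <<'E'
O=np.array([436.,93.]); YAW=0.18
X=np.array([np.cos(YAW),np.sin(YAW),0]);Y=np.array([-X[1],X[0],0]);Z=np.array([0,0,1.])
def goal(ty,tz,th,tx=0):   # fingertip centre in stand axes, tilt from vertical
    a=np.sin(th)*Y-np.cos(th)*Z; u=np.cos(th)*Y+np.sin(th)*Z
    M=np.column_stack([-X,u,a]); M[:,0]=np.cross(u,a)
    T=np.array([*O,0])+tx*X+ty*Y+tz*Z
    return T-17*a,M
def row(ty,tz,th,tx=0):
    s=arm.read_state();R0=R.from_quat(s["ee_rot"]);p,M=goal(ty,tz,th,tx)
    r=np.r_[R0.inv().apply(p-s["position"]),(R0.inv()*R.from_matrix(M)).as_rotvec()]
    print((ty,tz,th),"->"," ".join(f"{v:.0f}" for v in r[:3])," ".join(f"{v:.2f}" for v in r[3:]))
def tipnow():
    s=arm.read_state();Rm=R.from_quat(s["ee_rot"]).as_matrix();T=s["position"]+17*Rm[:,2]-np.array([*O,0])
    print("clock %.2f"%s["clock"],"tip x,y,z",(T@X).round(1),(T@Y).round(1),T[2].round(1),"tilt",np.arctan2(Rm[:,2]@Y,-Rm[2,2]).round(3),"xdev",(Rm[:,2]@X).round(3),"F",s["contact_force"].round(1),"w",s["gripper_width"].round(1))
def flip(phi,th,r,m=0):    # tip centre with extreme corner on the tag's underside, m = extra push
    d=np.array([-np.cos(phi),np.sin(phi)]);n=np.array([-np.sin(phi),-np.cos(phi)])
    return (np.array([0,62])+r*d+(2.5+14.5*abs(np.sin(th+phi))-m)*n)
E
python3 -c "
from h import *
tipnow();row(-150,160,0);row(-150,150,0.96)
print(R.from_quat(arm.read_state()['ee_rot']).as_matrix().round(2))"
```

```text
Traceback (most recent call last):
  File "h.py", line 24, in tipnow
    print("clock %.2f"%s["clock"],"tip x,y,z",(T@X).round(1),(T@Y).round(1),T[2].round(1),"tilt",np.arctan2(Rm[:,2]@Y,-Rm[2,2]).round(3),"xdev",(Rm[:,2]@X).round(3),"F",s["contact_force"].round(1),"w",s["gripper_width"].round(1))
                                                                                                                                                                                                         ^^^^^^^^^^^^^^^^^^^^^^^^
AttributeError: 'float' object has no attribute 'round'
```

```bash
sed -i 's/s\["gripper_width"\].round(1)/round(s["gripper_width"],1)/' h.py
python3 -c "
from h import *
tipnow();row(-150,160,0);row(-150,150,0.96)
print(R.from_quat(arm.read_state()['ee_rot']).as_matrix().round(2))"
```

```text
clock 0.10 tip x,y,z -333.3 -627.7 230.3 tilt 0.002 xdev -0.0 F [ 0.1  0.2 -0.6] w 85.4
(-150, 160, 0) -> -414 410 71 0.00 -0.00 0.18
(-150, 150, 0.96) -> -411 396 88 -0.96 -0.09 0.17
[[-0.94 -0.35 -0.  ]
 [-0.35  0.94  0.  ]
 [ 0.    0.   -1.  ]]
```

Careful with the scale: shifts go in shares of 600 mm and turns go in shares of 2 rad. That gives: -410 mm / 600 = -0.6833, 396 mm / 600 = 0.66, -0.96 rad / 2 = -0.48.

```bash
python3 jog.py '[[-0.3333, 0.3333, 0, -0.2, -0.02, 0.035], [-0.3333, 0.3333, 0, -0.2, -0.02, 0.035], [-0.3333, 0.3333, 0, -0.2, -0.02, 0.035], [-0.3333, 0.3333, 0, -0.2, -0.02, 0.035], [-0.6833, 0.66, 0.0333, -0.48, -0.045, 0.085], [-0.6833, 0.66, 0.0333, -0.48, -0.045, 0.085], [-0.6833, 0.66, 0.0333, -0.48, -0.045, 0.085], [-0.6833, 0.66, 0.0333, -0.48, -0.045, 0.085], [-0.6833, 0.66, 0.0333, -0.48, -0.045, 0.085], [-0.6833, 0.66, 0.0333, -0.48, -0.045, 0.085]]' 0; python3 -c "
from h import *
tipnow();row(-150,150,0.96);print(arm.read_state()['joints'].round(2))"
```

```text
clock: 1.1
position: [434.3, -131.6, 230.6]
ee_rot: [-0.077, 0.883, 0.462, -0.041]
contact_force: [1.3, -0.8, 0.3]
gripper_width: -0.0
grasp_force: 0.0
clock 1.10 tip x,y,z -41.8 -206.7 220.9 tilt 0.965 xdev 0.004 F [ 1.3 -0.8  0.3] w -0.0
(-150, 150, 0.96) -> -42 -26 87 0.01 0.00 -0.00
[-0.45  0.45  0.01 -0.75 -1.76 -0.85]
```

```bash
python3 jog.py '[[-0.07, -0.0433, 0.145, 0, 0, 0], [-0.07, -0.0433, 0.145, 0, 0, 0], [-0.07, -0.0433, 0.145, 0, 0, 0], [-0.07, -0.0433, 0.145, 0, 0, 0]]'; python3 - <<'E'
from h import *
tipnow()
cv2.imwrite("pics/t1.png",np.hstack([cv2.resize(get_image("top")[150:300,190:340],(400,400)),cv2.resize(get_image("side")[100:260,170:330],(400,400))]))
row(-100,43,.96)
y,z=flip(0,.96,64,-6);row(y,z,.96)
E
```

```text
clock: 1.5
position: [464.8, -69.3, 160.2]
ee_rot: [-0.078, 0.883, 0.462, -0.042]
contact_force: [-0.5, -1.0, 0.8]
gripper_width: 0.0
grasp_force: 0.0
clock 1.50 tip x,y,z -0.7 -150.9 150.5 tilt 0.964 xdev 0.001 F [-0.5 -1.   0.8] w 0.0
(-100, 43, 0.96) -> 0 -59 105 0.00 0.00 -0.00
(np.float64(-64.0), np.float64(41.621722259635526), 0.96) -> 0 -40 136 0.00 0.00 -0.00
```

View pics/t1.png

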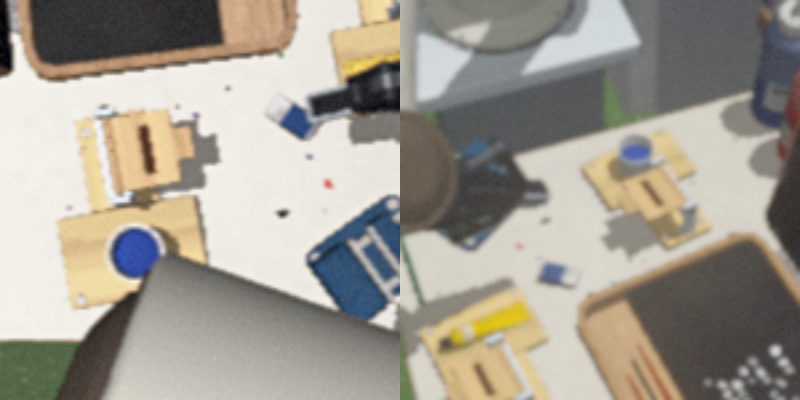

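The closed fingers show at crop (330,105), aligned with the tab, and the path below is clear. Now going down and under the tab.

Converted, 136 mm / 600 = 0.2267, 105 mm / 600 = 0.175.

```bash
python3 jog.py '[[0, -0.0983, 0.175, 0, 0, 0], [0, -0.0983, 0.175, 0, 0, 0], [0, -0.0983, 0.175, 0, 0, 0], [0, -0.0983, 0.175, 0, 0, 0], [0, -0.0833, 0.2, 0, 0, 0], [0, -0.0667, 0.2267, 0, 0, 0], [0, -0.0667, 0.2267, 0, 0, 0]]'; python3 - <<'E'
from h import *
tipnow()
cv2.imwrite("pics/t2.png",np.hstack([cv2.resize(get_image("top")[170:270,200:300],(400,400)),cv2.resize(get_image("side")[130:230,200:300],(400,400))]))
for ph,th,r in((.3,.96,62),(.6,.96,58),(.9,.96,54),(1.2,.96,51),(1.57,.96,50)):
    y,z=flip(ph,th,r,0);row(round(y),round(z),th)
E
```

```text
clock: 2.3
position: [449.8, 19.3, 52.3]
ee_rot: [-0.079, 0.883, 0.462, -0.039]
contact_force: [-0.5, -0.1, -0.1]
gripper_width: 0.1
grasp_force: 0.0
clock 2.30 tip x,y,z 0.4 -61.0 42.6 tilt 0.963 xdev 0.005 F [-0.5 -0.1 -0.1] w 0.1
(-64, 65, 0.96) -> 0 18 -14 0.00 0.00 0.00
(-57, 81, 0.96) -> 0 35 -18 0.00 0.00 0.00
(-46, 94, 0.96) -> 0 52 -16 0.00 0.00 0.00
(-32, 104, 0.96) -> 0 68 -10 0.00 0.00 0.00
(-11, 112, 0.96) -> 0 87 2 0.00 0.00 0.00
```

View pics/t2.png

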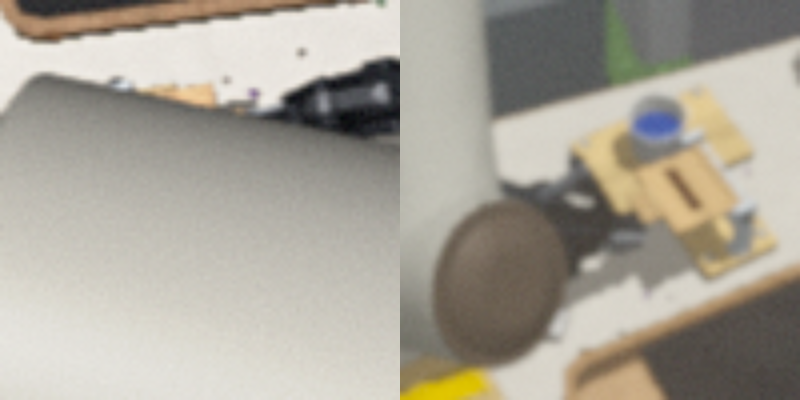

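In the side crop the fingertips are below the tab at about (635,215), with no contact force. Now pushing up along the arc.

Converted, 52 mm / 600 = 0.0867, 47 mm / 600 = 0.0783.

```bash
python3 jog.py '[[0, 0.01, -0.01, 0, 0, 0], [0, 0.02, -0.0183, 0, 0, 0], [0, 0.03, -0.0233, 0, 0, 0], [0, 0.04, -0.0267, 0, 0, 0], [0, 0.05, -0.0283, 0, 0, 0], [0, 0.0583, -0.03, 0, 0, 0], [0, 0.0683, -0.03, 0, 0, 0], [0, 0.0783, -0.0283, 0, 0, 0], [0, 0.0867, -0.0267, 0, 0, 0], [0, 0.0867, -0.0267, 0, 0, 0]]'; python3 - <<'E'
from h import *
tipnow()
cv2.imwrite("pics/t3.png",np.hstack([cv2.resize(get_image("top")[170:270,200:300],(400,400)),cv2.resize(get_image("side")[110:210,200:300],(400,400))]))
for ph,th,r in((1.2,.96,51),(1.57,.96,50),(1.9,.9,48),(2.2,.8,48),(2.5,.75,50)):
    y,z=flip(ph,th,r,0);row(round(y),round(z),th)
E
```

```text
clock: 3.4
position: [447.0, 33.6, 103.8]
ee_rot: [-0.079, 0.883, 0.461, -0.04]
contact_force: [0.1, -5.5, 4.9]
gripper_width: 0.2
grasp_force: 4.1
clock 3.40 tip x,y,z 0.3 -46.5 94.1 tilt 0.962 xdev 0.004 F [ 0.1 -5.5  4.9] w 0.2
(-32, 104, 0.96) -> 0 17 6 0.00 0.00 0.00
(-11, 112, 0.96) -> 0 35 19 0.00 0.00 0.00
(9, 110, 0.9) -> 0 46 36 0.06 0.00 0.00
(25, 103, 0.8) -> 0 51 54 0.16 0.00 0.00
(38, 95, 0.75) -> 0 53 69 0.21 0.00 0.00
```

View pics/t3.png

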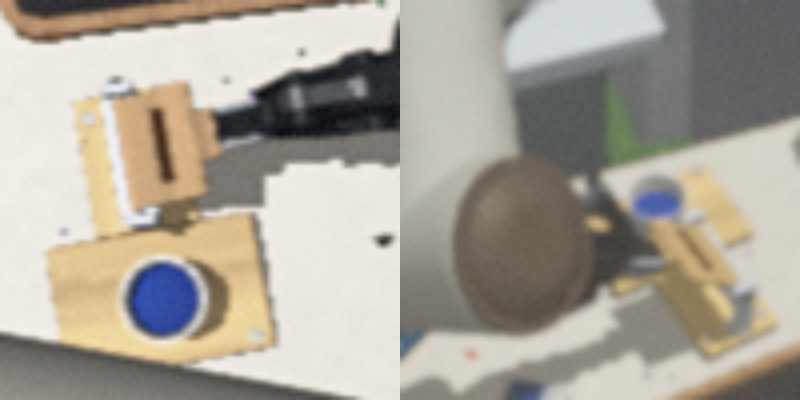

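The tag is partly raised, with the tip under its tab at crop (215,125). The force direction is odd, so I let it settle and read it again.

```bash
python3 jog.py '[[0, 0, 0, 0, 0, 0], [0, 0, 0, 0, 0, 0]]'; python3 - <<'E'
from h import *
tipnow()
# tag tilt from top view: apparent position of tag far corners (zoom 165,83?) 
for u,v in((187,83),(210,203),(216,130)):
    for z in (64,80,100):
        w=ray("top",(200+(u-1.5)/4,170+(v-1.5)/4),z)[:2]-O; print((u,v),z,(w@X[:2]).round(),(w@Y[:2]).round())
E
```

```text
clock: 3.7
position: [447.0, 33.5, 103.6]
ee_rot: [-0.079, 0.883, 0.461, -0.04]
contact_force: [0.6, -5.8, 5.1]
gripper_width: 0.2
grasp_force: 3.9
clock 3.70 tip x,y,z 0.3 -46.6 93.9 tilt 0.963 xdev 0.004 F [ 0.6 -5.8  5.1] w 0.2
(187, 83) 64 31.0 -36.0
(187, 83) 80 30.0 -36.0
(187, 83) 100 27.0 -36.0
(210, 203) 64 -34.0 -36.0
(210, 203) 80 -35.0 -36.0
(210, 203) 100 -36.0 -37.0
(216, 130) 64 4.0 -46.0
(216, 130) 80 2.0 -46.0
(216, 130) 100 1.0 -47.0
```

The plate end at y≈-36 gives a tag angle of about 0.8, so the fingertip is thinner than I assumed (half about 9 mm). It is also pressing the tag slightly radially. I relieve that by keeping a larger radius.

```bash
sed -i 's/14.5\*abs/9*abs/' h.py; python3 - <<'E'
from h import *
for ph,th,r in((.85,.96,61),(1.05,.96,60),(1.3,.96,58),(1.57,.96,56),(1.8,.96,55)):
    y,z=flip(ph,th,r,0);row(round(y),round(z),th)
E
```

```text
(-49, 100, 0.96) -> 0 4 -5 0.00 0.00 0.00
(-39, 109, 0.96) -> 0 17 -2 0.00 0.00 0.00
(-25, 115, 0.96) -> 0 30 6 0.00 0.00 0.00
(-8, 118, 0.96) -> 0 42 18 0.00 0.00 0.00
(7, 117, 0.96) -> 0 50 31 0.00 0.00 0.00
```

Converted, 30 mm / 600 = 0.05, 24 mm / 600 = 0.04.

```bash
python3 jog.py '[[0, 0.0033, -0.0083, 0, 0, 0], [0, 0.0117, -0.0083, 0, 0, 0], [0, 0.02, -0.0067, 0, 0, 0], [0, 0.0283, -0.0033, 0, 0, 0], [0, 0.04, 0.0033, 0, 0, 0], [0, 0.05, 0.01, 0, 0, 0]]'; python3 -c "
from h import *
tipnow()";python3 jog.py '[[0, 0.01, 0.01, 0, 0, 0], [0, 0.02, 0.02, 0, 0, 0], [0, 0.0267, 0.03, 0, 0, 0], [0, 0.0333, 0.0417, 0, 0, 0]]'; python3 - <<'E'
from h import *
tipnow()
cv2.imwrite("pics/t4.png",np.hstack([cv2.resize(get_image("top")[170:270,200:300],(400,400)),cv2.resize(get_image("side")[90:190,210:310],(400,400))]))
for ph,th,r in((1.9,.9,52),(2.2,.8,52),(2.5,.75,53),(2.8,.7,54),(3.14,.7,56)):
    y,z=flip(ph,th,r,0);row(round(y),round(z),th)
E
```

```text
clock: 4.3
position: [442.9, 56.3, 124.1]
ee_rot: [-0.078, 0.883, 0.461, -0.04]
contact_force: [-0.1, -0.5, 0.1]
gripper_width: -0.3
grasp_force: 0.5
clock 4.30 tip x,y,z 0.3 -23.3 114.4 tilt 0.963 xdev 0.004 F [-0.1 -0.5  0.1] w -0.3
clock: 4.7
position: [437.2, 87.8, 125.9]
ee_rot: [-0.078, 0.883, 0.461, -0.04]
contact_force: [0.2, -0.8, 1.3]
gripper_width: -0.1
grasp_force: 0.5
clock 4.70 tip x,y,z 0.4 8.6 116.2 tilt 0.963 xdev 0.004 F [ 0.2 -0.8  1.3] w -0.1
(12, 113, 0.9) -> 0 0 4 0.06 0.00 -0.00
(28, 106, 0.8) -> 0 5 22 0.16 0.00 -0.00
(40, 97, 0.75) -> 0 6 37 0.21 0.00 -0.00
(49, 85, 0.7) -> 0 2 51 0.26 0.00 -0.00
(56, 70, 0.7) -> 0 -7 65 0.26 0.00 -0.00
```

View pics/t4.png

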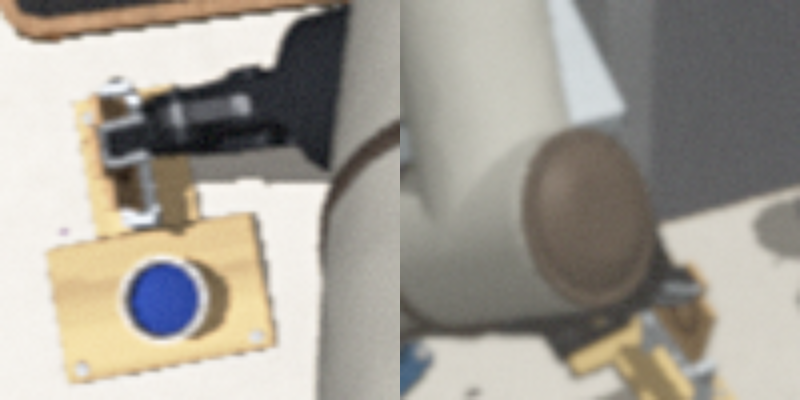

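The tag is past upright: its ring face is visible at (130,180) in the left crop, leaning away. Forces are about 1 N. Now pushing it over and down.

Converted, 61 mm / 600 = 0.1017, 57 mm / 600 = 0.095, 0.26 rad / 2 = 0.13.

```bash
python3 jog.py '[[0, 0.0033, 0.0117, 0.025, 0, 0], [0, 0.0067, 0.0233, 0.05, 0, 0], [0, 0.0083, 0.0367, 0.075, 0, 0], [0, 0.01, 0.05, 0.09, 0, 0], [0, 0.01, 0.0617, 0.105, 0, 0], [0, 0.0067, 0.0733, 0.12, 0, 0], [0, 0.0033, 0.085, 0.13, 0, 0], [0, -0.0033, 0.095, 0.13, 0, 0], [0, -0.0083, 0.1017, 0.13, 0, 0], [0, -0.0083, 0.1017, 0.13, 0, 0]]'; python3 - <<'E'
from h import *
tipnow()
cv2.imwrite("pics/t5.png",np.hstack([cv2.resize(get_image("top")[170:270,190:290],(400,400)),cv2.resize(get_image("side")[110:210,220:320],(400,400))]))
for z in(72,70,68):row(56,z,.7)
E
```

```text
clock: 5.8
position: [428.8, 133.5, 85.9]
ee_rot: [-0.082, 0.935, 0.343, -0.031]
contact_force: [-0.0, 1.1, -0.5]
gripper_width: -0.1
grasp_force: 0.0
clock 5.80 tip x,y,z 0.2 52.2 72.9 tilt 0.704 xdev 0.002 F [-0.   1.1 -0.5] w -0.1
(56, 72, 0.7) -> 0 2 4 0.00 0.00 -0.00
(56, 70, 0.7) -> 0 1 5 0.00 0.00 -0.00
(56, 68, 0.7) -> 0 -0 7 0.00 0.00 -0.00
```

View pics/t5.png

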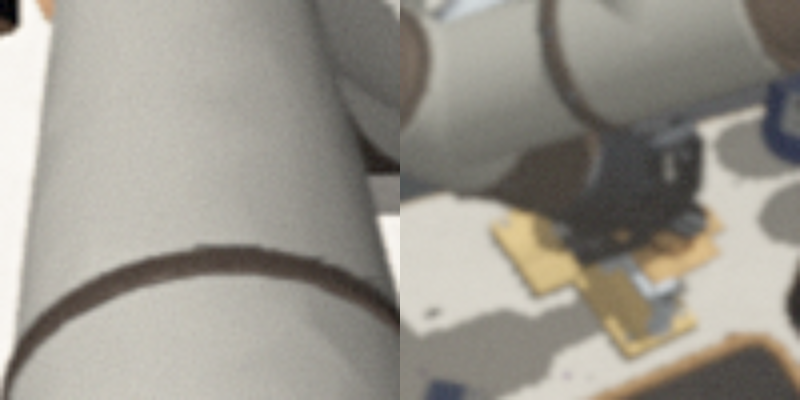

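In the side crop the tag lies nearly flat on the far side at (680,250). I press down slowly and watch the force.

Converted, 3.1 mm / 600 = 0.0052, -2.6 mm / 600 = -0.0043.

```bash
f="from h import *;tipnow()"; python3 jog.py '[[0, -0.0022, 0.0025, 0, 0, 0], [0, -0.0043, 0.0052, 0, 0, 0], [0, -0.0043, 0.0052, 0, 0, 0]]' >/dev/null; python3 -c "$f"; python3 jog.py '[[0, -0.001, 0.0013, 0, 0, 0], [0, -0.0022, 0.0025, 0, 0, 0], [0, -0.0022, 0.0025, 0, 0, 0]]'>/dev/null; python3 -c "$f"
```

```text
clock 6.20 tip x,y,z 0.7 52.0 69.7 tilt 0.703 xdev 0.004 F [ 0.7  0.6 -0.5] w -0.2
clock 6.50 tip x,y,z 0.7 52.1 68.3 tilt 0.704 xdev 0.003 F [0.1 0.3 4.6] w 0.3
```

Converted, 0.8 mm / 600 = 0.0013, -0.6 mm / 600 = -0.001.

```bash
f="from h import *;tipnow()"; python3 jog.py '[[0, -0.001, 0.0013, 0, 0, 0], [0, -0.001, 0.0013, 0, 0, 0]]' >/dev/null; python3 -c "$f"; python3 jog.py '[[0, -0.001, 0.0013, 0, 0, 0], [0, -0.001, 0.0013, 0, 0, 0]]'>/dev/null; python3 -c "$f"
```

```text
clock 6.70 tip x,y,z 0.8 52.2 68.0 tilt 0.704 xdev 0.003 F [-0.9 -2.6 10.4] w -0.1
clock 6.90 tip x,y,z 0.8 52.2 67.7 tilt 0.705 xdev 0.003 F [-1.8 -3.8 13.3] w 0.1
```

The stop is reached: stiff, with force rising to 13 N. Retreating up and away, then checking.

Converted, -370 mm / 600 = -0.6167, -320 mm / 600 = -0.5333.

```bash
python3 jog.py '[[0, 0.01, -0.0133, 0, 0, 0], [0, 0.0433, -0.0517, 0, 0, 0], [0, 0.0667, -0.1167, 0, 0, 0], [0, 0.0833, -0.2, 0, 0, 0], [0, 0.1, -0.2833, 0, 0, 0], [0, 0.1, -0.3667, 0, 0, 0], [0, 0.1, -0.45, 0, 0, 0], [0, 0.1, -0.5333, 0, 0, 0], [0, 0.1, -0.6167, 0, 0, 0], [0, 0.1, -0.6167, 0, 0, 0]]'; python3 - <<'E'
from h import *
tipnow()
a=get_image("top");b=get_image("side")
cv2.imwrite("pics/t6.png",np.hstack([cv2.resize(a[130:290,180:380],(400,320)),cv2.resize(b[130:290,150:350],(400,320))]))
E
```

```text
clock: 7.9
position: [464.3, -60.3, 404.1]
ee_rot: [-0.082, 0.936, 0.34, -0.025]
contact_force: [0.2, 0.2, 0.1]
gripper_width: -0.1
grasp_force: 0.0
clock 7.90 tip x,y,z 0.6 -145.0 391.1 tilt 0.696 xdev 0.012 F [0.2 0.2 0.1] w -0.1
```

View pics/t6.png

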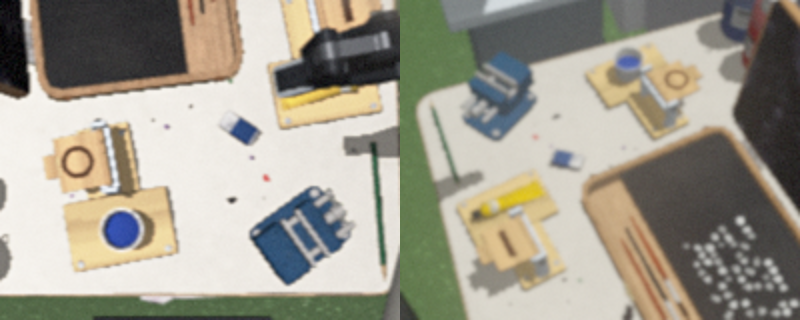

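The ring face is up, with the tag flat to the left at (77,162) in the left crop. The pot, tube, eraser and other tag (bar face up) haven't moved.

```bash
python3 -c "
from bench import arm, get_image, get_calibration
print(arm.job_done())"
```

```text
the job is handed in; nothing more can be done
None
```

The tag on the paint pot's stand has been pushed over its pivot to its end stop and lies flat with its ring face up; in the last pictures nothing else had moved, and the job is handed in.

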